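# Hold the sample slide flush on the tilted contact reader

## Task

Take the rectangular sample slide off the cooling block by its fin and lay it on the sloped plate of the contact reader: flat against the face, its lower long edge on the stop lip, squared up and centred side to side. Then press it gently, touching the reader with nothing but the slide, until the sprung plate has sunk about half of its travel, and keep holding it so: the program finishes with the slide still gripped and pressed, not let go. Leave the other things on the bench where they are.

Things in the scene. Friction and masses are not known exactly. Their poses are not given: they have to be found in the camera images.
- slide: loose steel slide, 0.11 kg: plate 50 (x) x 70 (y) x 6 mm with an upright aluminium grip fin in the middle, 32 (x) x 16 (y) mm, its top 48 mm above the underside. Origin: centre of the underside; z up through the fin. Grip the fin across its 16 mm (along y). Same turned end for end: either 70 mm edge may be the lower one. Starts flat on the cooling block, fin up.
- block: fixed aluminium cooling block lying on the bench, 200 (x) x 110 (y) x 18 mm high; origin at the centre of its underside. The slide lies near its x = +50 or -50 mm and the round carrier at the other place.
- reader: fixed contact reader: white housing 130 (x) x 140 (y) x 45 mm high; two grey cheeks (8 mm thick, 61 mm either side of the middle, 100 mm high, 50 mm long) carry a tilted reading plate between them. Origin: centre of the underside. The plate slopes up towards the reader's +x, so it looks up and back to the robot; slope locked at 0.2 to 0.55 rad, different each time.
- reader_seat (a point): where the centre of the slide's underside belongs on the plate's face: a 28 mm black dot, about 95 mm up. x up the slope, y level, z out of the face. Plate 74 (x) x 100 (y) mm, its centre at x = +7 mm. A stop lip along its whole lower edge, 5 mm thick, stands 9 mm above the face, its inner side at x = -25 mm: a slide resting on it is at x = 0. Moves with the plate.
- reader_plate (a joint): how far the sprung plate (with its lip) has sunk along its normal, m: 0 when free, 0.008 at the hard stop. It starts to yield at about 2 N and needs 1.5 N more for each mm (about 8 N at 4 mm); it only sinks, it does not tilt.
- disc: bystander: round steel carrier, 48 mm across and 6 mm thick, with a round aluminium post 16 mm across, 32 mm high in all; origin under its centre. Stands on the cooling block at the other place.
- tape: bystander: grey tape roll lying flat, 80 mm across, 20 mm high; origin under its centre
- cup: bystander: small white cup, 60 mm across, 45 mm high; origin under its centre
- jar: bystander: amber jar, 60 mm across, 85 mm high; origin under its centre
- driver: bystander: screwdriver with a black handle lying on the bench, 180 mm long; origin at its underside near the middle
- cell: bystander: grey upright battery cell, 26 mm across, 65 mm high; origin under its centre
Things that resemble listed ones, but are neither listed nor needed, are in the scene too. What is shaped like the slide but blue or green is not meant.

How it is judged:
By the outcome, as a careful person would: the job done as asked, in the order asked, and still so for the second after the job is handed in, while the arm keeps its last pose, push and grip.
It also fails if it takes over 45 s, if anything falls off the work surface, if the arm or the gripper's body presses on something with over 40 N, if the wrist force passes 120 N, or if a joint passes its speed limit or range.

## Robot

A 6-joint arm with a two-finger parallel gripper is mounted at the origin on the work surface. World frame = base frame: x ahead of the robot, y to its left, z up, the work surface at z = 0. Lengths are in m, angles in rad, forces in N, time in s.
With the tool pointing down it reaches from about 0.35 to 0.975 m from the base axis. Payload 4.9 kg.
Tool frame: the origin (TCP) lies at the very end of the fingers, on their centre line; the grasp point (between the pads) lies 19 mm behind it; z points along the fingers, y is the line along which they close (so a half turn about z gives the same grasp; the last joint's range is limited). The gripper opens to 85 mm and grips with 20 to 120 N. Pads are 22 mm wide; open, the fingers measure 114 mm over their backs; the gripper's body (76 mm by 85 mm) begins 54 mm behind the grasp point. The pads swing forward as they close: fully open they stand 13 mm farther back than shut.
Start: joints at [0.994, 0.053, 1.613, -0, 1.476, -0.119], TCP at [0.276, 0.561, 0.231] pointing down, gripper open.
Joint ranges: [-3.01, 3.01], [-1.01, 2.22], [0.06, 2.58], [-1.02, 4.17], [0.09, 2.62], [-3.14, 3.14]. Speed limits (rad/s): [2.57, 2.57, 3.14, 3.14, 3.14, 3.14].

## Interface

Orientations are given as a rotation vector (axis times angle).
In Python, from station import * gives the robot as it stands.
- The arm moves only by the shell command python3 -m crank 'ROWS' [OPENING] [FORCE]. ROWS is JSON, a list of rows, each an object with "offset": the shift along the tool's x, y, z in m, a list of three; "twist": the turn, a rotation vector about the tool's x, y, z in degrees, a list of three. In form: [{"offset": [x, y, z], "twist": [rx, ry, rz]}, ...]. A call has 1 to 20 rows; each row is the pose to reach, as a shift and turn from the pose commanded when the call began, along the tool's axes at that moment; what a row does not reach only later rows make up. A row lasts 1/8 s, in which the tool goes at most 62.5 mm and 10.7 degrees, less where a joint would pass 70% of its speed; a pose out of reach is approached as far as the arm can. A call with a gripper value outside its range is refused whole. OPENING is the opening, from 0 (shut) to 1 (fully open), set as the call begins (- or left out, the last holds). The fingers move at their own pace and stop on an object; FORCE is the grip in N (left out, the last holds). Time passes only in rows, so rows that repeat a pose let the fingers close. It gives the time, the measured TCP pose, the force, the opening and the grip force at its end, in the units of the state.
- get_obs(): the state, without advancing time (a new reading comes with each control period).
- get_image(name): name is "scene" or "top"; returns the picture (384x512x3 uint8, red, green, blue); there is no depth.
- get_calibration(name): a dict with "intrinsics" (3x3 intrinsics, pixels), "k1" (the pictures are not rectified: a ray, as slopes to the right and down, at radius r is drawn at 1 + k1 r^2 times it, then the intrinsics apply), "world_from_camera" (4x4, takes a point from camera to world coordinates). Camera axes: x right, y up, looking along -z (the intrinsics and any distortion apply to the point x, -y, -z); pixel columns grow to the right and rows downward; lengths in m; the calibration is good to about 2 mm. A picture is of the moment at which its call begins. get_calibration takes no time and is no camera call.
- finish_job(): hands the job in; it is judged then, once.
Trained networks look in the newest picture that a camera, given by its name, has taken for a name from the list of things; names that differ only in an ending like _2 or _b are one class to them, and where a whole thing is asked for, a point or a joint stands for the part that bears it (a point fixed in the world has none). Each returns a list of dicts, best first, with "confidence" (0 to 1); they miss things now and then, are a little off and sometimes report something else, mostly with a low value. They report only what shows in the picture. A call takes as long as a camera call. They do not tell look-alikes from the thing itself.
- cut_out(query, camera): "region" (384x512 bool, what is visible of it) and "rect" ([centre column, centre row, width, height] in pixels, round what is visible of it).
The state is a dict: "t": time; "q": joint angles; "dq": joint speeds; "effort": joint torques, N m; "tool_pos": TCP position; "tool_rot": TCP orientation; "contact_force": force on the tool from outside, world axes, zero at the start; "wrist_torque": the same for the moment, N m; "opening": finger opening in m; "grip_force": force on a finger pad.
Only numpy, scipy, OpenCV 4.12 (cv2) and the standard library are available. Lean on these libraries where they do the work, as an engineer would, in place of code of your own. Each camera call takes 0.05 s, during which the arm holds its last target. There are 200 camera calls.

## Working session

There is one attempt and no reset: what is moved stays moved. The work goes in short steps, Python scripts to look and compute and a shell command to move; the robot and the scene stay as the last step left them, time stands still between calls to the robot, and variables do not carry over. Pictures are saved under pics/ and viewed, at most 10 in all, crops included, and the job is handed in when it is done.

```bash
mkdir -p pics; ls
python3 - <<'E'
from station import *
import cv2,numpy as np
for n in("scene","top"):
    im=get_image(n); cv2.imwrite(f"pics/{n}0.png",cv2.cvtColor(im,cv2.COLOR_RGB2BGR))
    c=get_calibration(n); print(n,c["intrinsics"],c["k1"],c["world_from_camera"])
    for q in("slide","block","reader","reader_seat","disc"):
        for d in cut_out(q,n)[:4]: print(q,round(d["confidence"],2),np.round(d["rect"],1))
print(get_obs())
E
```

```text
pics
scene [[447.41200732   0.         253.56610947]
 [  0.         447.41200732 194.48527581]
 [  0.           0.           1.        ]] -0.15957075198362644 [[ 0.87581085 -0.30513008  0.37396656  0.998036  ]
 [ 0.4822112   0.51997161 -0.70505453 -0.765741  ]
 [ 0.02068135  0.79782527  0.60253392  0.68492425]
 [ 0.          0.          0.          1.        ]]
slide 0.74 [292.  136.2  15.   17.7]
slide 0.65 [269.6 154.3  24.1  26.6]
slide 0.55 [231.4 143.9  26.3  22.4]
slide 0.22 [189.5 221.2  54.4  26.5]
block 0.86 [284.4 167.1  81.6  38.8]
reader 0.58 [193.6 245.9  86.9  84.9]
reader 0.23 [283.4 166.7  81.1  39.5]
reader_seat 0.63 [190.9 221.8  55.5  26.4]
disc 0.51 [300.2 162.7  14.1  15.2]
top [[364.47292122   0.         257.60081238]
 [  0.         364.47292122 193.88469099]
 [  0.           0.           1.        ]] -0.11012496222129084 [[ 0.02629332  0.99002677 -0.13840399  0.48978802]
 [-0.99941275  0.02907709  0.01812966 -0.03885839]
 [ 0.02197323  0.13784602  0.9902099   1.06413738]
 [ 0.          0.          0.          1.        ]]
slide 0.96 [126.  223.3  27.9  24.2]
sl
[... 275 characters left out ...]
at 0.56 [316.5 217.6  45.   39.8]
{'t': 0.6, 'q': array([ 9.94001400e-01,  5.26677831e-02,  1.61288917e+00, -1.40593030e-06,
        1.47598437e+00, -1.18988294e-01]), 'dq': array([-0.00056521, -0.0007034 , -0.00082514, -0.0005307 , -0.00033415,
        0.00068302]), 'effort': array([-2.77755098e-04, -3.93409038e+01, -3.70229459e+01, -1.91556160e-04,
        6.42943487e-04, -1.08194396e-05]), 'tool_pos': array([0.27622667, 0.56063517, 0.23133004]), 'tool_rot': array([7.12853004e-01, 3.05962854e+00, 7.50466306e-05]), 'contact_force': array([ 0.68780826, -0.39380016, -0.07926606]), 'wrist_torque': array([-0.00369808, -0.02353652,  0.02212528]), 'grip_force': 0.0, 'opening': 0.0854283848049463}
```

Run:
```python
import cv2,numpy as np
t=cv2.imread("pics/top0.png"); s=cv2.imread("pics/scene0.png")
cv2.imwrite("pics/a.png",cv2.resize(t[100:340,80:400],(800,600),interpolation=cv2.INTER_CUBIC))
cv2.imwrite("pics/b.png",cv2.resize(s[100:310,110:390],(800,600),interpolation=cv2.INTER_CUBIC))
```

```text
(no output)
```

View pics/a.png

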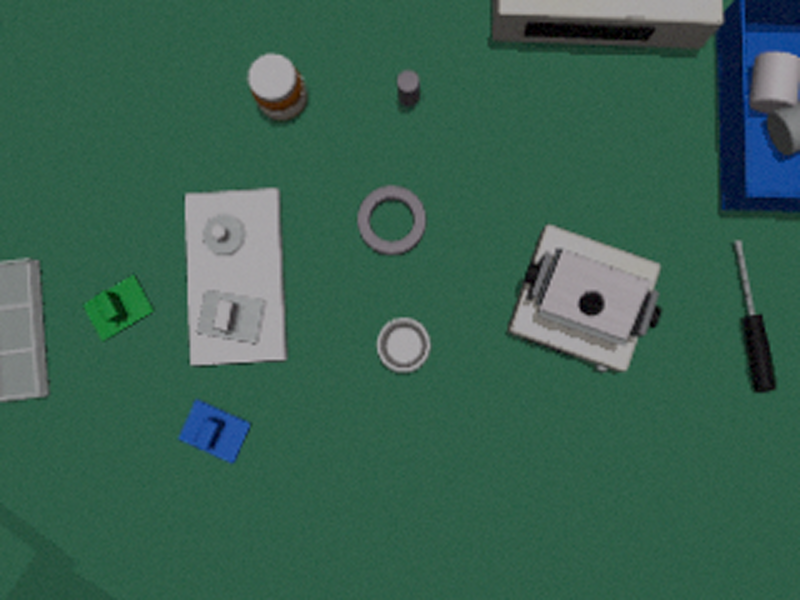

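View pics/b.png

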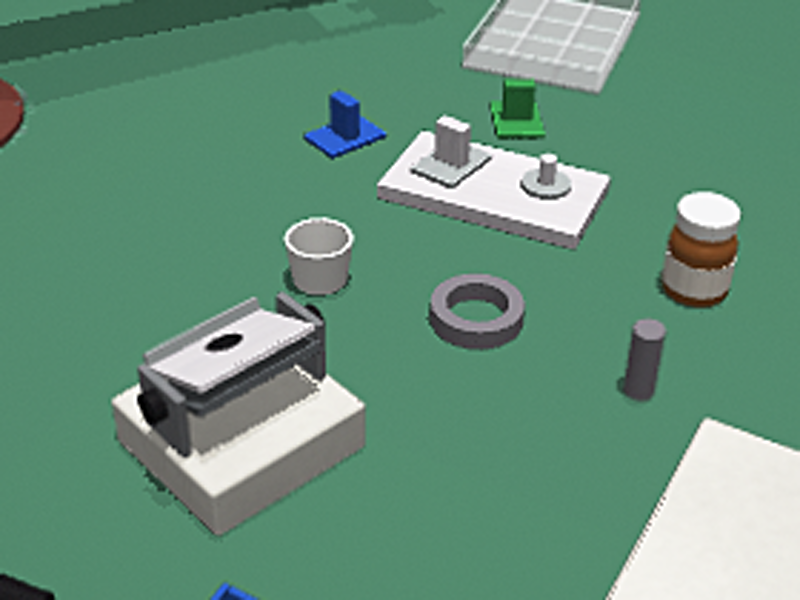

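The steel slide is at crop A (231,316), which is top pixel (172,226). It sits on the block with the round disc at (222,234). Two things could be taken for it: the blue one at crop A (215,431), top pixel (166,272), and the green one at (118,307), top pixel (127,223). I choose the grey steel one on the block. The reader is at top pixel (316,218), with its lip on the robot's side. Next I'll make close crops for the feature points.

Run:
```python
import cv2,numpy as np
t=cv2.imread("pics/top0.png"); s=cv2.imread("pics/scene0.png")
def crop(im,c,r,w,h,k): return cv2.resize(im[r:r+h,c:c+w],(w*k,h*k),interpolation=cv2.INTER_CUBIC)
a=crop(t,282,187,66,64,6); b=crop(s,148,198,80,64,5)   # 396x384, 400x320
cv=np.zeros((600,800,3),np.uint8)
cv[:384,:396]=a; cv[:320,400:]=b
cv[390:390+210,0:210*1]=crop(t,154,211,35,35,6); cv[330:330+270,400:400+360]=crop(s,250,135,40,30,9)
cv2.imwrite("pics/c.png",cv)
for im,n,(c,r,w,h) in((t,"top",(305,210,25,25)),(s,"scene",(180,212,20,16))):
    g=cv2.cvtColor(im,cv2.COLOR_BGR2GRAY)[r:r+h,c:c+w].astype(float)
    wt=np.clip(110-g,0,80); yy,xx=np.mgrid[r:r+h,c:c+w]; print(n,(wt*xx).sum()/wt.sum(),(wt*yy).sum()/wt.sum()); print(g.astype(int)[::2,::2])
```

```text
top 316.0518224218345 221.23838314043877
[[158 155 156 154 155 154 157 157 158 157 157 156 158]
 [155 156 158 156 154 155 155 153 158 159 158 159 160]
 [155 157 155 156 157 158 155 156 156 157 155 158 159]
 [156 154 155 156 152 118 107 137 158 154 155 155 156]
 [158 157 157 153  51  16  17  26 138 156 157 156 157]
 [154 157 156 106  22  12  12  16  84 156 153 154 155]
 [155 154 153  90   6  22  20  21  83 156 154 155 156]
 [156 155 158 152  13  26  17  24 150 158 157 157 153]
 [141 158 155 157 151 112 118 142 156 155 158 159 158]
 [118 109 122 141 158 155 157 157 156 155 154 156 159]
 [105 112 119 117 108 120 154 156 154 155 159 159 156]
 [118 115 113 114 121 118 116 108 139 155 154 157 155]
 [165 155 117 117 117 112 106 118 121 108 105 141 157]]
scene 188.37966573816155 219.46044568245125
[[120 179 135 129 133 129 176 235 226 224]
 [138 130 134 131 174 237 230 225 226 228]
 [133 132 176 246 245 253 184 243 227 226]
 [170 245 176  63   7  17  14  53 232 225]
 [235 155   7  22  20   9  57 237 225 224]
 [234 107  58  76 132 233 235 225 227 228]
 [228 228 233 233 229 226 227 229 229 230]
 [223 225 225 225 227 227 226 191 196 176]]
```

View pics/c.png

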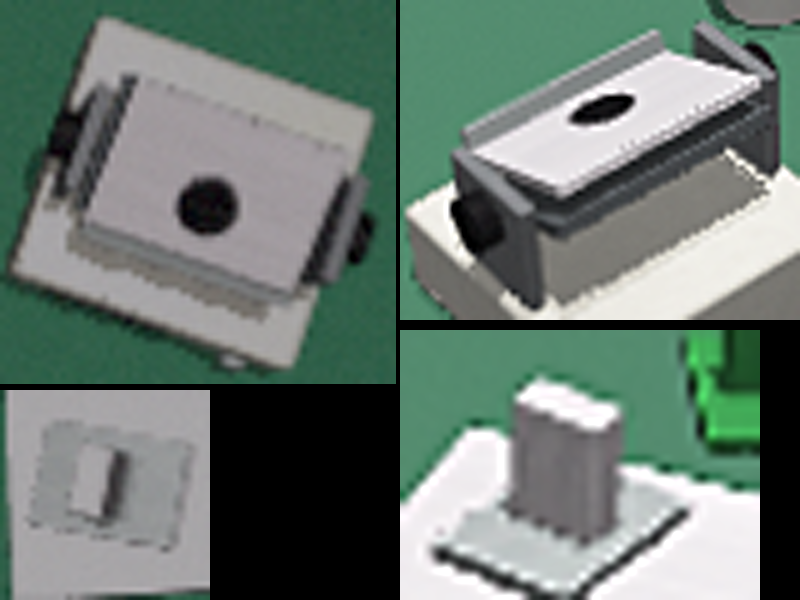

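Slide: in the crop its corners are at top pixels about (162,216), (186,219), (182,237) and (159,233), with the fin up and its 16 mm running along the picture's horizontal. Reader: the dot is at top (316,221), and the lip is on the lower-left, facing the robot. Now I'll fit both poses from these points.

```bash
cat > h.py <<'E'
from station import *
import numpy as np, cv2
from scipy.optimize import least_squares
from scipy.spatial.transform import Rotation as R
C={n:get_calibration(n) for n in("scene","top")}
def proj(n,P):
    c=C[n]; T=np.linalg.inv(c["world_from_camera"]); p=np.asarray(P)@T[:3,:3].T+T[:3,3]
    s=np.c_[p[:,0]/-p[:,2],-p[:,1]/-p[:,2]]; s=s*(1+c["k1"]*(s**2).sum(1))[:,None]
    K=c["intrinsics"]; return s*[K[0,0],K[1,1]]+K[:2,2]
def fit(obs,model,x0):
    # obs: list (cam, local point, pixel)
    def res(x):
        Rm,t=model(x); return np.concatenate([(proj(n,[Rm@np.array(L,float)+t])[0]-px) for n,L,px in obs])
    return least_squares(res,x0,loss="soft_l1",f_scale=0.7),res
def seat(x): return R.from_euler("ZY",[x[3],-x[4]]).as_matrix(),np.array(x[:3])
def flat(x): return R.from_euler("Z",x[3]).as_matrix(),np.array(x[:3])
def toolrows(Rt,tt,o):
    R0=R.from_rotvec(o["tool_rot"]); return R0.inv().apply(tt-o["tool_pos"]),np.degrees((R0.inv()*R.from_matrix(Rt)).as_rotvec())
def tool_for(Rm,t,tcp_h,flip=1):
    # tool z = -obj z, tool y = +-obj y
    y=flip*Rm[:,1]; z=-Rm[:,2]; return np.c_[np.cross(y,z),y,z],t+Rm[:,2]*tcp_h
E
python3 - <<'E'
from h import *
T=lambda u,v:np.array([282+(u+.5)/6-.5,187+(v+.5)/6-.5])
S=lambda u,v:np.array([148+(u-399.5)/5-.5,198+(v+.5)/5-.5])
m=.001
ob=[("top",(0,0,0),np.array([316.05,221.24])),("scene",(0,0,0),np.array([188.4,219.5])),
("top",(44*m,50*m,0),T(140,78)),("top",(44*m,-50*m,0),T(350,152)),("top",(-25*m,50*m,0),T(85,225)),("top",(-25*m,-50*m,0),T(292,290)),
("scene",(44*m,-50*m,0),S(562,190)),("scene",(44*m,50*m,0),S(763,83)),("scene",(-30*m,-50*m,9*m),S(465,133)),("scene",(-30*m,50*m,9*m),S(660,32)),
("scene",(-25*m,-50*m,0),S(472,152))]
r,res=fit(ob,seat,[.45,-.18,.095,-.25,.35]); print("seat",r.x.round(4),res(r.x).reshape(-1,2).round(1).tolist())
np.save("seat.npy",r.x)
T=lambda u,v:np.array([154+(u+.5)/6-.5,211+(v-389.5)/6-.5])
S=lambda u,v:np.array([250+(u-399.5)/9-.5,135+(v-329.5)/9-.5])
ob=[("top",(sx*25*m,sy*35*m,6*m),T(*p)) for sx,sy,p in((1,1,(48,421)),(1,-1,(195,442)),(-1,-1,(171,547)),(-1,1,(31,526)))]
ob+=[("scene",(-25*m,-35*m,6*m),S(436,547)),("scene",(25*m,-35*m,6*m),S(575,590)),("scene",(25*m,35*m,6*m),S(690,510)),
("scene",(-16*m,8*m,48*m),S(540,377)),("scene",(-16*m,-8*m,48*m),S(512,397)),("scene",(16*m,8*m,48*m),S(621,408)),("scene",(16*m,-8*m,48*m),S(600,432))]
f=lambda x:flat([x[0],x[1],.018,x[2]])
r,res=fit(ob,f,[.4,.2,-.1]); print("slide",r.x.round(4),res(r.x).reshape(-1,2).round(1).tolist())
np.save("slide.npy",r.x)
o=get_obs()
for fl in(1,-1):
    print(fl,[np.round(a,4) for a in toolrows(*tool_for(*f(r.x),.090,fl),o)])
    Rm,t=seat(np.load("seat.npy")); print([np.round(a,4) for a in toolrows(*tool_for(Rm,t,.012,fl),o)])
print(R.from_rotvec(o["tool_rot"]).as_matrix().round(3))
E
```

```text
seat [ 0.5578 -0.2157  0.0924 -0.3195  0.3537] [[0.1, -0.6], [0.2, 0.7], [-0.5, -0.3], [-0.2, 0.1], [-0.3, -1.3], [-0.1, 0.3], [-0.3, 0.2], [-0.0, -0.4], [-0.9, -0.3], [-0.8, -0.2], [0.2, 0.3]]
slide [ 0.5356  0.1837 -0.1082] [[-0.1, -0.1], [-0.6, -0.2], [0.6, -0.3], [-0.1, -0.3], [-0.5, -0.4], [-0.8, 0.8], [0.2, -1.2], [-0.1, -0.0], [-0.3, 0.1], [0.7, 0.1], [-0.2, -0.2]]
1 [array([-0.3993, -0.2235,  0.1233]), array([ 2.80000e-03,  9.00000e-04, -2.00326e+01])]
[array([-0.5916, -0.5725,  0.1276]), array([ -1.3981, -20.231 ,  -7.8402])]
-1 [array([-0.3993, -0.2235,  0.1233]), array([ 1.300000e-03, -4.000000e-03,  1.599674e+02])]
[array([-0.5916, -0.5725,  0.1276]), array([-30.2899,   2.0933, 169.5029])]
[[-0.897  0.442  0.   ]
 [ 0.442  0.897  0.   ]
 [-0.     0.    -1.   ]]
```

```bash
python3 -m crank '[{"offset":[-0.04,-0.022,0],"twist":[0,0,-2]},{"offset":[-0.09,-0.05,0],"twist":[0,0,-5]},{"offset":[-0.14,-0.08,0],"twist":[0,0,-8]},{"offset":[-0.19,-0.107,0],"twist":[0,0,-11]},{"offset":[-0.24,-0.135,0],"twist":[0,0,-14]},{"offset":[-0.29,-0.163,0],"twist":[0,0,-17]},{"offset":[-0.34,-0.19,0],"twist":[0,0,-20]},{"offset":[-0.38,-0.213,0],"twist":[0,0,-20]},{"offset":[-0.399,-0.2235,0.02],"twist":[0,0,-20]},{"offset":[-0.399,-0.2235,0.07],"twist":[0,0,-20]},{"offset":[-0.399,-0.2235,0.11],"twist":[0,0,-20]},{"offset":[-0.399,-0.2235,0.123],"twist":[0,0,-20]},{"offset":[-0.399,-0.2235,0.123],"twist":[0,0,-20]}]' 1
python3 - <<'E'
from h import *
x=np.load("slide.npy"); o=get_obs()
print([np.round(a,4) for a in toolrows(*tool_for(*flat([x[0],x[1],.018,x[2]]),.012),o)],o["t"],o["contact_force"])
a=get_image("scene");b=get_image("top")
cv=np.hstack([cv2.resize(i[r:r+90,c:c+80],(400,450),interpolation=cv2.INTER_CUBIC) for i,c,r in((a,230,90),(b,135,190))])
cv2.imwrite("pics/d.png",cv[:,:,::-1])
E
```

```text
t: 2.22
tool_pos: [0.5346, 0.1842, 0.1073]
tool_rot: [-0.17, -3.135, 0.001]
contact_force: [-1.0, 0.2, -0.4]
opening: 0.0855
grip_force: 0.0
[array([-0.0012, -0.0004,  0.0773]), array([-0.0266, -0.1149,  0.0079])] 2.225 [-0.95816367  0.19570088 -0.39512761]
```

View pics/d.png

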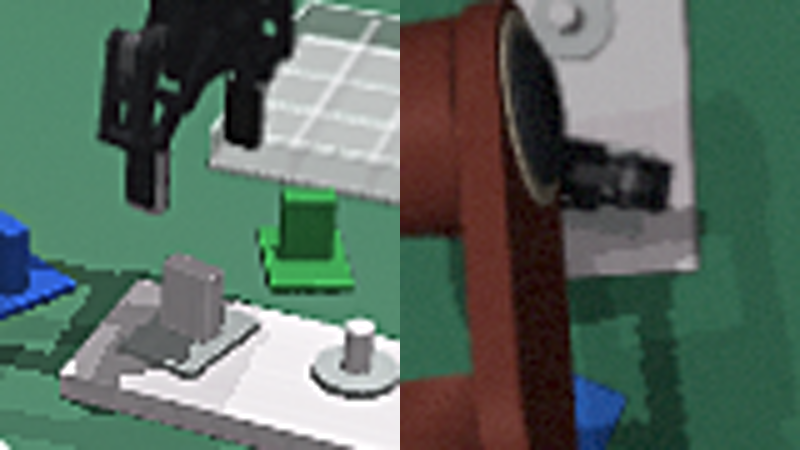

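The picture shows the open fingers straddling the grey fin, at scene crop (190,290), and the disc stands clear. I'll go down and grip.

```bash
python3 -m crank '[{"offset":[-0.001,0,0.03],"twist":[0,0,0]},{"offset":[-0.001,0,0.055],"twist":[0,0,0]},{"offset":[-0.001,0,0.07],"twist":[0,0,0]},{"offset":[-0.001,0,0.075],"twist":[0,0,0]},{"offset":[-0.001,0,0.075],"twist":[0,0,0]}]' 1
python3 -m crank '[{"offset":[0,0,0],"twist":[0,0,0]},{"offset":[0,0,0],"twist":[0,0,0]},{"offset":[0,0,0],"twist":[0,0,0]},{"offset":[0,0,0],"twist":[0,0,0]},{"offset":[0,0,0],"twist":[0,0,0]},{"offset":[0,0,0],"twist":[0,0,0]},{"offset":[0,0,0],"twist":[0,0,0]},{"offset":[0,0,0],"twist":[0,0,0]}]' 0 60
python3 -m crank '[{"offset":[0,0,-0.01],"twist":[0,0,0]},{"offset":[0,0,-0.04],"twist":[0,0,0]},{"offset":[0,0,-0.09],"twist":[0,0,0]},{"offset":[0,0,-0.14],"twist":[0,0,0]},{"offset":[0,0,-0.16],"twist":[0,0,0]},{"offset":[0,0,-0.16],"twist":[0,0,0]}]'
python3 - <<'E'
from h import *
o=get_obs()
for h in(.0145,.0645):
    Rm,t=seat(np.load("seat.npy")); print([np.round(a,4) for a in toolrows(*tool_for(Rm,t+.02*Rm[:,0]*(h>.05),h),o)])
Rt=R.from_rotvec(o["tool_rot"]).as_matrix(); print(np.round(Rt,4))
E
```

```text
t: 2.95
tool_pos: [0.537, 0.1839, 0.0341]
tool_rot: [0.171, 3.136, 0.0]
contact_force: [0.5, -0.6, 0.1]
opening: 0.0853
grip_force: 0.0
t: 3.95
tool_pos: [0.5367, 0.1837, 0.0337]
tool_rot: [0.171, 3.136, 0.0]
contact_force: [-0.1, -0.3, 3.3]
opening: 0.0151
grip_force: 58.9
t: 4.7
tool_pos: [0.5368, 0.1838, 0.1942]
tool_rot: [0.171, 3.135, 0.001]
contact_force: [-0.2, 0.6, -0.8]
opening: 0.0154
grip_force: 58.5
[array([-0.0591, -0.3939,  0.0881]), array([  2.1825, -20.0772,  11.9451])]
[array([-0.0606, -0.3942,  0.0343]), array([  2.1825, -20.0772,  11.9451])]
[[-9.941e-01  1.085e-01  2.100e-03]
 [ 1.085e-01  9.941e-01  4.000e-04]
 [-2.000e-03  6.000e-04 -1.000e+00]]
```

Gripped (opening 15 mm). Next, carry it to a hover 50 mm out from the plate, 20 mm up the slope.

```bash
python3 -m crank '[{"offset":[-0.005,-0.03,0],"twist":[0.2,-2,1]},{"offset":[-0.01,-0.08,0],"twist":[0.4,-4,2.4]},{"offset":[-0.02,-0.13,0],"twist":[0.7,-7,4]},{"offset":[-0.03,-0.18,0],"twist":[1,-10,6]},{"offset":[-0.035,-0.23,0],"twist":[1.3,-12,7]},{"offset":[-0.045,-0.28,0],"twist":[1.6,-15,9]},{"offset":[-0.05,-0.33,0],"twist":[2,-18,11]},{"offset":[-0.058,-0.37,0.01],"twist":[2.2,-20.1,11.9]},{"offset":[-0.061,-0.394,0.03],"twist":[2.2,-20.1,11.9]},{"offset":[-0.061,-0.394,0.034],"twist":[2.2,-20.1,11.9]},{"offset":[-0.061,-0.394,0.034],"twist":[2.2,-20.1,11.9]},{"offset":[-0.061,-0.394,0.034],"twist":[2.2,-20.1,11.9]}]'
python3 - <<'E'
from h import *
o=get_obs(); Rm,t=seat(np.load("seat.npy"))
print([np.round(a,4) for a in toolrows(*tool_for(Rm,t,.0145),o)])
a=get_image("scene");b=get_image("top")
cv2.imwrite("pics/s1.png",a[:,:,::-1])
cv2.imwrite("pics/t1.png",b[:,:,::-1])
cv=np.hstack([cv2.resize(i[r:r+h,c:c+w],(400,600),interpolation=cv2.INTER_CUBIC) for i,c,r,w,h in((a,145,155,80,120),(b,275,160,80,120))])
cv2.imwrite("pics/e.png",cv[:,:,::-1])
E
```

```text
t: 6.2
tool_pos: [0.5545, -0.2136, 0.1594]
tool_rot: [0.441, 2.758, -0.08]
contact_force: [0.4, -0.2, -1.4]
opening: 0.015
grip_force: 58.7
[array([ 0.0195, -0.0009,  0.0496]), array([-0.0278, -0.08  ,  0.1308])]
```

View pics/e.png

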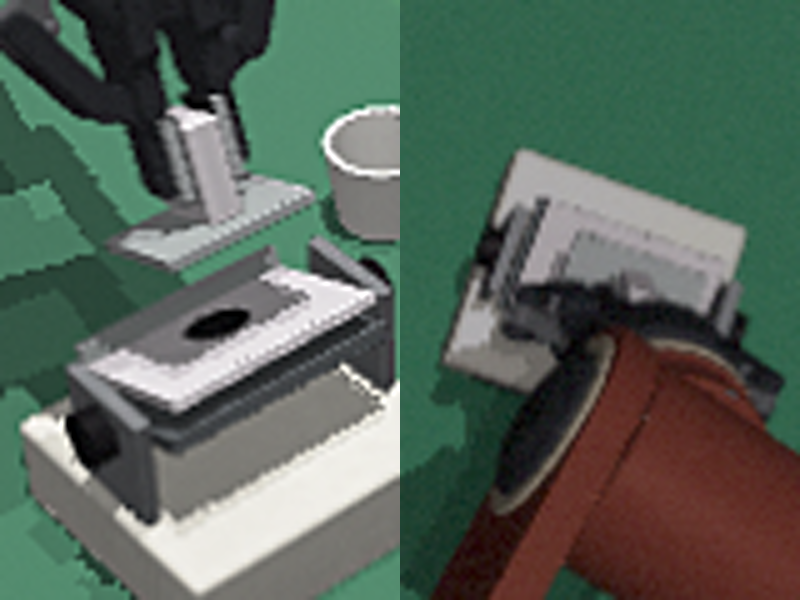

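The slide hangs nearly parallel to the plate, scene crop corners (108,240), (178,262) and (312,185). The fin is between the pads. Now I'll compare this with the expected in-hand pose.

Run:
```python
from h import *
o=get_obs(); Rt=R.from_rotvec(o["tool_rot"]).as_matrix()
Ro=np.c_[-Rt[:,0],Rt[:,1],-Rt[:,2]]   # slide axes
S=lambda u,v:np.array([145+(u+.5)/5-.5,155+(v+.5)/5-.5]); T=lambda u,v:np.array([275+(u-399.5)/5-.5,160+(v+.5)/5-.5])
m=.001
ob=[("scene",(25*m,-35*m,6*m),S(178,262)),("scene",(25*m,35*m,6*m),S(312,185)),("scene",(-25*m,-35*m,6*m),S(108,240)),
("scene",(16*m,8*m,48*m),S(217,118)),("scene",(16*m,-8*m,48*m),S(180,127)),
("top",(25*m,35*m,6*m),T(575,232)),("top",(25*m,-35*m,6*m),T(725,275))]
def model(x): return Ro@R.from_euler("ZX",x[3:5]).as_matrix(),o["tool_pos"]+Ro@np.array([x[0],x[1],-.0157+x[2]])
z=np.zeros(5); r,res=fit(ob,model,z)
print("slide in hand offset (slide axes), yaw,roll",r.x.round(4)); print(res(z).reshape(-1,2).round(1).tolist(),res(r.x).reshape(-1,2).round(1).tolist())
```

```text
slide in hand offset (slide axes), yaw,roll [-0.0006 -0.0005  0.0001  0.0336  0.0272]
[[-1.3, -0.3], [1.1, 0.4], [-0.5, -0.2], [0.8, -1.3], [1.4, 0.1], [0.9, -0.7], [-2.9, 0.1]] [[-1.0, 0.1], [0.5, -0.3], [-0.8, 0.5], [-0.0, -1.2], [0.8, 0.4], [0.6, 0.1], [-2.9, -0.2]]
```

```bash
cat > f.py <<'E'
from h import *
Rm,t=seat(np.load("seat.npy")); F=[];P=[]
for i in range(6):
    get_image("top") if i else 0; o=get_obs(); F.append(o["contact_force"]); P.append(o["tool_pos"])
Rt=R.from_rotvec(o["tool_rot"]).as_matrix()
print("F tool xyz",(np.mean(F,0)@Rt).round(2),"sd",(np.std(F,0)).round(2),"torque",(o["wrist_torque"]@Rt).round(3))
print("slide in seat frame mm",((Rm.T@(np.mean(P,0)-t)-[0,0,.0157])*1e3).round(2),"rot deg",np.degrees(R.from_matrix(Rm.T@np.c_[-Rt[:,0],Rt[:,1],-Rt[:,2]]).as_rotvec()).round(2),o["t"])
E
python3 f.py
python3 -m crank '[{"offset":[0.005,-0.001,0.015],"twist":[0,0,0]},{"offset":[0.01,-0.001,0.03],"twist":[0,0,0]},{"offset":[0.0135,-0.001,0.04],"twist":[0,0,0]},{"offset":[0.0135,-0.001,0.044],"twist":[0,0,0]},{"offset":[0.0135,-0.001,0.044],"twist":[0,0,0]}]'
python3 f.py
python3 - <<'E'
from h import *
a=get_image("scene");b=get_image("top")
cv=np.hstack([cv2.resize(i[r:r+h,c:c+w],(400,600),interpolation=cv2.INTER_CUBIC) for i,c,r,w,h in((a,155,170,60,90),(b,285,165,64,96))])
cv2.imwrite("pics/g.png",cv[:,:,::-1])
E
```

```text
F tool xyz [ 0.53 -0.1   0.85] sd [0.3  0.39 0.27] torque [-0.074  0.228 -0.023]
slide in seat frame mm [20.14  0.48 48.9 ] rot deg [-0.06  0.04  0.09] 6.55
t: 7.18
tool_pos: [0.5563, -0.2164, 0.113]
tool_rot: [0.443, 2.758, -0.081]
contact_force: [-0.6, 0.5, -1.6]
opening: 0.0153
grip_force: 58.7
F tool xyz [ 0.32 -0.15  1.06] sd [0.36 0.42 0.51] torque [-0.037  0.202 -0.   ]
slide in seat frame mm [ 6.63 -1.2   4.68] rot deg [-0.08  0.01  0.07] 7.425
```

View pics/g.png

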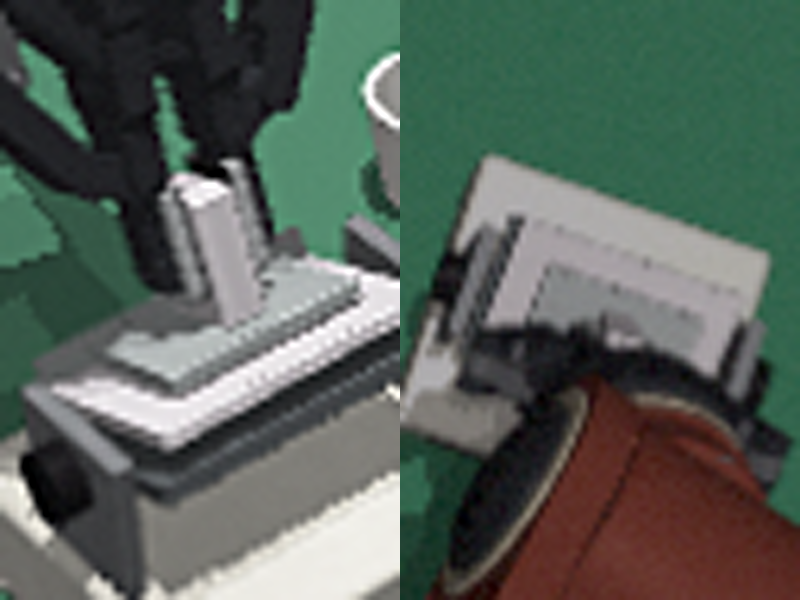

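The slide is about 5 mm above the face and upslope of the lip. In the top crop its side margins read 17.7 and 13.3 mm, which is about 1 mm toward -y after parallax, as the kinematics say. I'll correct y by 1 mm and come down to touch.

```bash
python3 -m crank '[{"offset":[0,0.0012,0.002],"twist":[0,0,0]},{"offset":[0,0.0012,0.004],"twist":[0,0,0]},{"offset":[0,0.0012,0.005],"twist":[0,0,0]},{"offset":[0,0.0012,0.005],"twist":[0,0,0]}]' >/dev/null
python3 f.py
python3 -m crank '[{"offset":[0,0,0.0005],"twist":[0,0,0]},{"offset":[0,0,0.001],"twist":[0,0,0]},{"offset":[0,0,0.001],"twist":[0,0,0]}]' >/dev/null
python3 f.py
```

```text
F tool xyz [ 2.09  0.75 -4.22] sd [0.61 0.73 0.38] torque [-0.306  0.27  -0.033]
slide in seat frame mm [ 6.43  0.13 -0.34] rot deg [-0.06  0.05  0.06] 8.275
F tool xyz [ 1.5   1.46 -6.03] sd [0.37 0.31 0.53] torque [-0.417  0.234  0.019]
slide in seat frame mm [ 6.43  0.12 -1.42] rot deg [-0.06  0.05  0.06] 8.9
```

```bash
sed -i 's/F=\[\];P=\[\]/F=[];P=[];Q=[]/; s/P.append(o\["tool_pos"\])/P.append(o["tool_pos"]);Q.append(o["wrist_torque"])/; s/(o\["wrist_torque"\]@Rt)/(np.mean(Q,0)@Rt)/' f.py
python3 -m crank '[{"offset":[0,0,-0.002],"twist":[0,0,0]},{"offset":[0,0,-0.005],"twist":[0,0,0]},{"offset":[0.002,0,-0.005],"twist":[0,0,0]},{"offset":[0.004,0,-0.005],"twist":[0,0,0]},{"offset":[0.004,0,-0.005],"twist":[0,0,0]}]' >/dev/null
python3 f.py
python3 -m crank '[{"offset":[0,0,0.001],"twist":[0,0,0]},{"offset":[0,0,0.002],"twist":[0,0,0]},{"offset":[0,0,0.002],"twist":[0,0,0]}]' >/dev/null
python3 f.py
python3 -m crank '[{"offset":[0,0,0.0005],"twist":[0,0,0]},{"offset":[0,0,0.001],"twist":[0,0,0]},{"offset":[0,0,0.001],"twist":[0,0,0]}]' >/dev/null
python3 f.py
```

```text
F tool xyz [ 0.47 -0.19  1.07] sd [0.46 0.4  0.67] torque [ 0.006  0.227 -0.001]
slide in seat frame mm [1.74 0.06 3.1 ] rot deg [-0.06  0.09  0.06] 9.775
F tool xyz [ 1.58 -0.3  -1.3 ] sd [0.41 0.55 0.47] torque [-0.057  0.326 -0.017]
slide in seat frame mm [2.24 0.05 1.53] rot deg [-0.07  0.07  0.07] 10.4
F tool xyz [ 1.39  0.   -2.63] sd [0.42 0.52 0.18] torque [-0.056  0.32   0.004]
slide in seat frame mm [2.25 0.06 0.48] rot deg [-0.06  0.06  0.07] 11.025
```

```bash
python3 -m crank '[{"offset":[0.0005,0,0],"twist":[0,0,0]},{"offset":[0.001,0,0],"twist":[0,0,0]},{"offset":[0.001,0,0],"twist":[0,0,0]}]' >/dev/null
python3 f.py
python3 -m crank '[{"offset":[0.0005,0,0],"twist":[0,0,0]},{"offset":[0.001,0,0],"twist":[0,0,0]},{"offset":[0.001,0,0],"twist":[0,0,0]}]' >/dev/null
python3 f.py
```

```text
F tool xyz [-1.62  0.32 -2.99] sd [0.47 0.38 0.43] torque [-0.107 -0.232  0.021]
slide in seat frame mm [1.79 0.   0.7 ] rot deg [-0.07  0.03  0.06] 11.65
F tool xyz [-2.82  0.3  -3.01] sd [0.21 0.55 0.43] torque [-0.076 -0.507 -0.017]
slide in seat frame mm [ 0.55 -0.    0.58] rot deg [-0.07  0.03  0.07] 12.275
```

```bash
python3 -m crank '[{"offset":[0.0005,0,0],"twist":[0,0,0]},{"offset":[0.001,0,0],"twist":[0,0,0]},{"offset":[0.001,0,0],"twist":[0,0,0]}]' >/dev/null
python3 f.py
python3 - <<'E'
from h import *
a=get_image("scene");b=get_image("top")
cv=np.hstack([cv2.resize(i[r:r+h,c:c+w],(400,600),interpolation=cv2.INTER_CUBIC) for i,c,r,w,h in((a,155,170,60,90),(b,285,165,64,96))])
cv2.imwrite("pics/i.png",cv[:,:,::-1])
E
```

```text
F tool xyz [-6.56  1.16 -2.4 ] sd [0.63 0.24 0.37] torque [-0.172 -0.986 -0.116]
slide in seat frame mm [0.42 0.03 0.97] rot deg [-0.08 -0.08  0.08] 12.9
```

View pics/i.png

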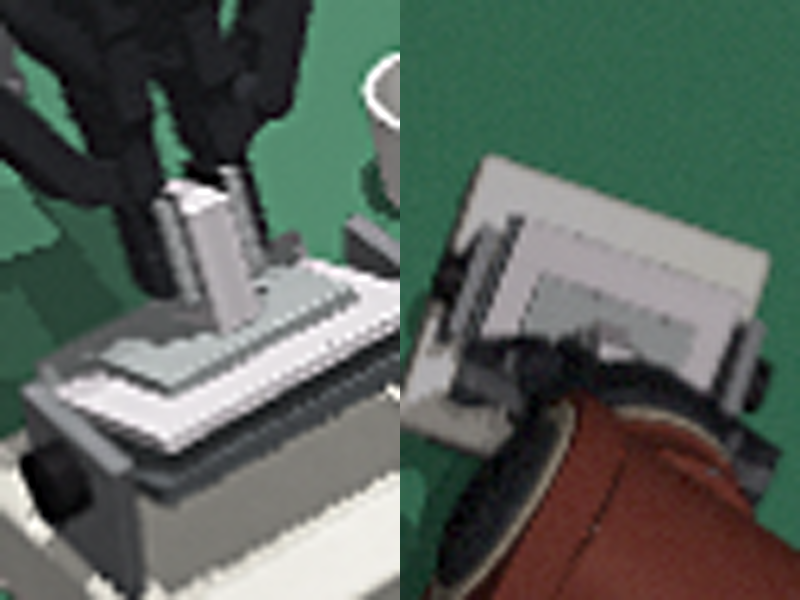

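The slide has reached the lip: the x force jumped to -7 N and the motion stalled at x of about 0.4. The torque about z says the -y corner leads slightly, so I'll turn a little and ease off the lip force.

```bash
python3 -m crank '[{"offset":[0,0,0],"twist":[0,0,-0.3]},{"offset":[0,0,0],"twist":[0,0,-0.6]},{"offset":[0,0,0],"twist":[0,0,-0.6]}]' >/dev/null
python3 f.py
python3 -m crank '[{"offset":[0,0,0],"twist":[0,0,-0.3]},{"offset":[0,0,0],"twist":[0,0,-0.6]},{"offset":[0,0,0],"twist":[0,0,-0.6]}]' >/dev/null
python3 f.py
```

```text
F tool xyz [-6.33  0.86 -2.21] sd [0.46 0.3  0.48] torque [-0.238 -0.961  0.163]
slide in seat frame mm [0.41 0.11 0.94] rot deg [-0.05 -0.08  0.61] 13.625
F tool xyz [-6.7   1.74 -2.02] sd [0.49 0.42 0.42] torque [-0.337 -1.06   0.274]
slide in seat frame mm [0.6  0.29 1.01] rot deg [-0.03 -0.1   1.18] 14.25
```

```bash
python3 -m crank '[{"offset":[-0.0004,0,0],"twist":[0,0,0.5]},{"offset":[-0.0008,-0.0003,0],"twist":[0,0,0.9]},{"offset":[-0.0008,-0.0003,0],"twist":[0,0,0.9]}]' >/dev/null
python3 f.py
python3 -m crank '[{"offset":[0,0,0.0007],"twist":[0,0,0]},{"offset":[0,0,0.0014],"twist":[0,0,0]},{"offset":[0,0,0.002],"twist":[0,0,0]},{"offset":[0,0,0.002],"twist":[0,0,0]}]' >/dev/null
python3 f.py
```

```text
F tool xyz [-5.96  2.12 -2.78] sd [0.58 0.71 0.31] torque [-0.418 -0.943  0.063]
slide in seat frame mm [0.4  0.03 0.58] rot deg [-0.04  0.02  0.35] 14.875
F tool xyz [-4.98  2.74 -5.49] sd [0.44 0.18 0.62] torque [-0.489 -0.824  0.038]
slide in seat frame mm [ 0.46  0.02 -1.16] rot deg [-0.04  0.03  0.36] 15.625
```

```bash
python3 -m crank '[{"offset":[-0.0005,0.0,-0.002],"twist":[0,0,0]},{"offset":[-0.0005,0,-0.0045],"twist":[0,0,0]},{"offset":[-0.0005,0,-0.0045],"twist":[0,0,0]},{"offset":[-0.0005,0,-0.0045],"twist":[0,0,0]}]' >/dev/null
python3 f.py
python3 -m crank '[{"offset":[0,0,0.001],"twist":[0,0,0]},{"offset":[0,0,0.002],"twist":[0,0,0]},{"offset":[0,0,0.003],"twist":[0,0,0]},{"offset":[0,0,0.003],"twist":[0,0,0]}]' >/dev/null
python3 f.py
```

```text
F tool xyz [-6.51  2.17  0.17] sd [0.43 0.12 0.34] torque [-0.353 -1.083  0.053]
slide in seat frame mm [ 0.35 -0.13  2.53] rot deg [-0.05  0.06  0.35] 16.375
F tool xyz [-4.66  1.71 -3.78] sd [0.31 0.57 0.25] torque [-0.329 -0.76   0.043]
slide in seat frame mm [ 0.48 -0.25 -0.01] rot deg [-0.07  0.08  0.37] 17.125
```

```bash
python3 -m crank '[{"offset":[-0.0003,0.0,-0.002],"twist":[0,0,0]},{"offset":[-0.0006,0,-0.003],"twist":[0,0,0]},{"offset":[-0.0006,0.0002,-0.003],"twist":[0,0,0]},{"offset":[-0.0006,0.0002,-0.003],"twist":[0,0,0]}]' >/dev/null
python3 f.py
python3 -m crank '[{"offset":[0,0,0.001],"twist":[0,0,0]},{"offset":[0,0,0.002],"twist":[0,0,0]},{"offset":[0,0,0.003],"twist":[0,0,0]},{"offset":[0,0,0.003],"twist":[0,0,0]}]' >/dev/null
python3 f.py
```

```text
F tool xyz [-6.18  0.18  2.08] sd [0.55 0.55 0.34] torque [-0.063 -1.086  0.05 ]
slide in seat frame mm [ 0.37 -0.22  2.11] rot deg [-0.09  0.12  0.36] 17.875
F tool xyz [-2.48 -1.52 -4.09] sd [0.6  0.5  0.48] torque [ 0.197 -0.235  0.057]
slide in seat frame mm [ 0.56 -0.19 -0.24] rot deg [-0.08  0.14  0.37] 18.625
```

```bash
python3 -m crank '[{"offset":[0.0001,-0.0001,0.0006],"twist":[0,0,0]},{"offset":[0.0002,-0.0001,0.0012],"twist":[0,0,0]},{"offset":[0.0002,-0.0001,0.0018],"twist":[0,0,0]},{"offset":[0.0002,-0.0001,0.0018],"twist":[0,0,0]},{"offset":[0.0002,-0.0001,0.0018],"twist":[0,0,0]}]' >/dev/null
python3 f.py
python3 - <<'E'
from h import *
a=get_image("scene");b=get_image("top")
cv2.imwrite("pics/s2.png",a[:,:,::-1]);cv2.imwrite("pics/t2.png",b[:,:,::-1])
cv=np.hstack([cv2.resize(i[r:r+h,c:c+w],(400,600),interpolation=cv2.INTER_CUBIC) for i,c,r,w,h in((a,155,190,48,72),(b,292,185,56,84))])
cv2.imwrite("pics/j.png",cv[:,:,::-1])
E
```

```text
F tool xyz [-1.27 -1.95 -6.64] sd [0.4  0.34 0.47] torque [ 0.235 -0.044  0.053]
slide in seat frame mm [ 0.61 -0.19 -1.82] rot deg [-0.07  0.12  0.37] 19.5
```

View pics/j.png

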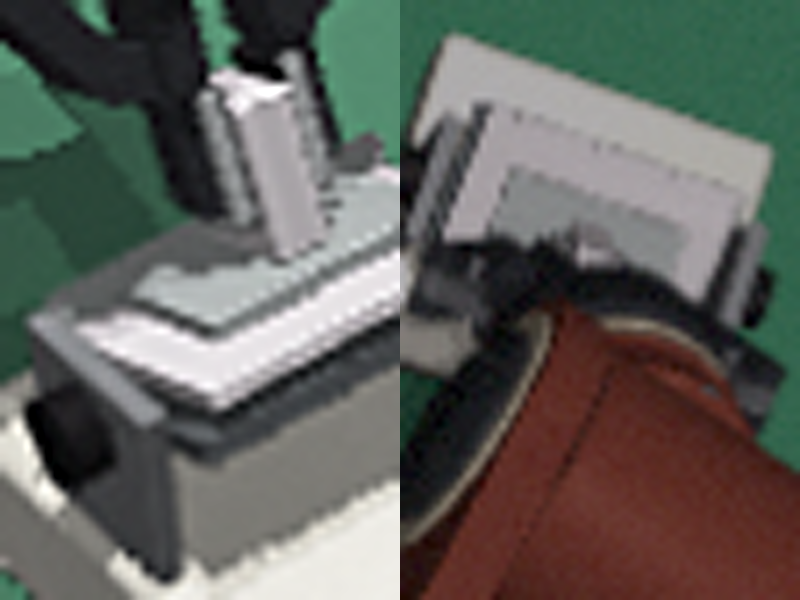

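The slide lies on the plate, squared up. In the top crop the edges slope at 18.4° against 18.6°, with side margins of about 14.1 and 13.9 mm after parallax. Force and depth both put the plate at about 3.7 mm sunk. I'll ease the grip briefly so any pitch error settles flat, with a little more push to the lip, then re-grip.

```bash
python3 -m crank '[{"offset":[0.0002,0.0001,0],"twist":[0,0,0]},{"offset":[0.0003,0.0001,0],"twist":[0,0,0]},{"offset":[0.0003,0.0001,0],"twist":[0,0,0]},{"offset":[0.0003,0.0001,0],"twist":[0,0,0]}]' 0 20
python3 f.py
python3 -m crank '[{"offset":[0,0,0],"twist":[0,0,0]},{"offset":[0,0,0],"twist":[0,0,0]},{"offset":[0,0,0],"twist":[0,0,0]}]' 0 60
python3 f.py
```

```text
t: 20.1
tool_pos: [0.5537, -0.2146, 0.1057]
tool_rot: [0.436, 2.759, -0.083]
contact_force: [-1.8, -1.1, 6.7]
opening: 0.0149
grip_force: 59.8
F tool xyz [-0.88 -1.97 -6.27] sd [0.2  0.51 0.49] torque [ 0.247 -0.131  0.065]
slide in seat frame mm [ 0.6  -0.18 -1.7 ] rot deg [-0.08  0.08  0.37] 20.35
t: 20.72
tool_pos: [0.5537, -0.2146, 0.1057]
tool_rot: [0.436, 2.759, -0.083]
contact_force: [-0.9, -0.8, 5.8]
opening: 0.0154
grip_force: 59.8
F tool xyz [-0.93 -1.56 -5.97] sd [0.46 0.31 0.23] torque [ 0.277 -0.117  0.048]
slide in seat frame mm [ 0.59 -0.18 -1.71] rot deg [-0.08  0.09  0.37] 20.975
```

The grip force held at 60 N, which is fine. The torque puts the centre of pressure toward the upper edge, so the plate may be a touch steeper than I estimated. I'll try a small pitch and track the centre of pressure.

```bash
cat >> f.py <<'E'
f=np.mean(F,0)@Rt; q=np.mean(Q,0)@Rt
N=.98-f[2]; print("N",N.round(2),"sink est mm",((N-2)/1.5).round(2),"cop upslope mm",(-1e3*(q[1]-.225-.19*(f[0]-.42))/N).round(1))
E
python3 f.py
python3 -m crank '[{"offset":[0.0002,0.0002,0],"twist":[0,-0.5,0]},{"offset":[0.0005,0.0002,0.0003],"twist":[0,-1,0]},{"offset":[0.0005,0.0002,0.0003],"twist":[0,-1,0]},{"offset":[0.0005,0.0002,0.0003],"twist":[0,-1,0]}]' >/dev/null
python3 f.py; python3 f.py
```

```text
F tool xyz [-1.19 -1.62 -6.3 ] sd [0.51 0.25 0.4 ] torque [ 0.26  -0.136  0.042]
slide in seat frame mm [ 0.58 -0.18 -1.71] rot deg [-0.08  0.09  0.37] 21.225
N 7.28 sink est mm 3.52 cop upslope mm 7.7
F tool xyz [-1.72 -2.29 -6.  ] sd [0.51 0.54 0.38] torque [ 0.311 -0.204  0.055]
slide in seat frame mm [ 0.34 -0.13 -1.92] rot deg [-0.09 -0.95  0.38] 21.975
N 6.98 sink est mm 3.32 cop upslope mm 3.3
F tool xyz [-1.52 -1.83 -6.12] sd [0.43 0.54 0.5 ] torque [ 0.322 -0.175  0.048]
slide in seat frame mm [ 0.34 -0.12 -1.92] rot deg [-0.09 -0.95  0.37] 22.225
N 7.1 sink est mm 3.4 cop upslope mm 4.3
```

```bash
python3 -m crank '[{"offset":[0.0002,-0.0002,0.0003],"twist":[0,0,0]},{"offset":[0.0005,-0.0004,0.0006],"twist":[0,0,0]},{"offset":[0.0005,-0.0004,0.0006],"twist":[0,0,0]},{"offset":[0.0005,-0.0004,0.0006],"twist":[0,0,0]}]' >/dev/null
python3 f.py
python3 - <<'E'
from h import *
a=get_image("scene")
cv2.imwrite("pics/k.png",cv2.resize(a[195:265,150:230],(800,600),interpolation=cv2.INTER_CUBIC)[:,:,::-1])
E
```

```text
F tool xyz [-2.09 -1.24 -6.53] sd [0.24 0.19 0.34] torque [ 0.043 -0.27   0.024]
slide in seat frame mm [ 0.32 -0.17 -2.27] rot deg [-0.06 -1.    0.37] 22.975
N 7.51 sink est mm 3.68 cop upslope mm 2.4
```

View pics/k.png

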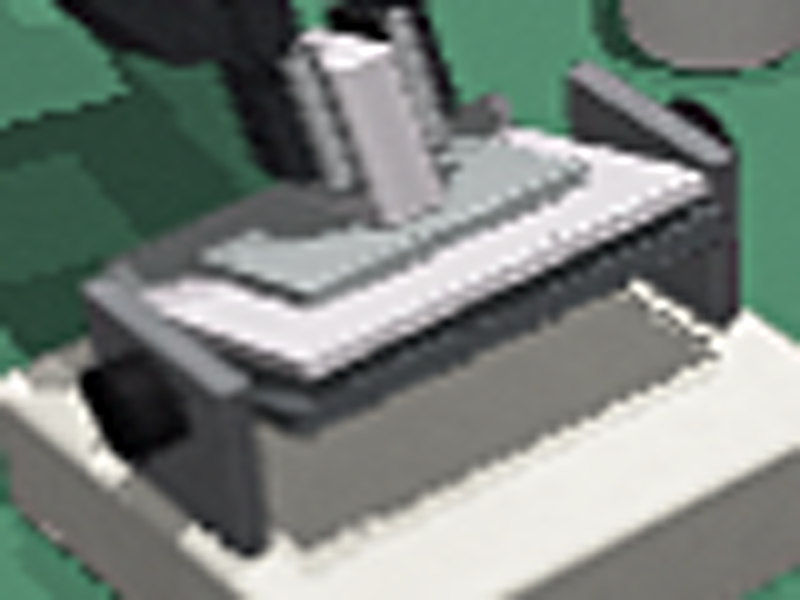

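The slide lies flat, with its lower edge at the lip (crop (205,255)) and its front corner at (310,300). The plate is sunk about 3.7–4 mm by force and depth, and the load is near the centre. Handing in.

```bash
python3 -c "
from station import *
print(finish_job())"
```

```text
the job is handed in; nothing more can be done
None
```

The job is handed in: the steel slide is on the reader plate with its lower edge on the lip, flat, square and centred by my measurements, still gripped at about 60 N and pressed at about 7.5 N, so the plate is sunk an estimated 3.7 mm of its 8 mm, and nothing else on the bench was touched.

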